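# Clear the odd parts and shut the socket drawer

### The arm

A 6-joint arm with a two-finger parallel gripper is mounted at the origin on the work surface. World frame = base frame: x ahead of the robot, y to its left, z up, the work surface at z = 0. Lengths are in m, angles in degrees, forces in N, time in s.
With the tool pointing down it reaches from about 0.3 to 0.75 m from the base axis. Payload 8.5 kg.
Tool frame: the origin (TCP) lies at the very end of the fingers, on their centre line; the grasp point (between the pads) lies 19 mm behind it (hold_point_z is the distance from the TCP to the grasp point, in m); z points along the fingers, y is the direction in which the jaws open and shut (so a half turn about z gives the same grasp; the last joint's range is limited). The gripper opens to 85 mm and grips with 20 to 120 N. Pads are 22 mm wide; open, the fingers measure 114 mm over their backs; the gripper's body (76 mm by 85 mm) begins 54 mm behind the grasp point. The pads swing forward as they close: fully open they stand 13 mm farther back than shut.
Start: joints at [-12.336, 21.807, 74.336, -0, 83.858, -12.336], TCP at [0.55, 0, 0.231] pointing down, gripper open.
Joint ranges: [-178.18, 178.18], [-50.72, 133.34], [12.68, 142.11], [-81.47, 261.47], [9.98, 163.14], [-165.26, 165.26]. Speed limits (degrees/s): [136.94, 136.94, 180, 180, 180, 180].

### API

Orientations are given as a 3x3 rotation matrix whose columns are the frame's x, y, z axes.
In Python, from rig import observe, get_image, close_job, hold_point_z gives the robot as it stands. The module is installed in compiled form; this text tells all that it offers.
- The arm moves only by the tool jog_arm, never from a script. Its arguments are lists of equal length, an entry for each row: "travel": the shift along the world's x, y, z in m, a list of three; "dr": the turn, a rotation vector about the world's x, y, z in rad, a list of three. In form: {"travel": [[x, y, z], ...], "dr": [[rx, ry, rz], ...]}. A call has 1 to 20 rows; each row shifts and turns the commanded pose from where the row before left it; what a row does not reach is not made up. A row lasts 1/12 s, in which the tool goes at most 41.7 mm and 7.16 degrees, less where a joint would pass 70% of its speed; a pose out of reach is approached as far as the arm can. A call with a gripper value outside its range is refused whole. "jaw" is the finger opening in m, from 0 to 0.0854, set as the call begins (left out, the last holds). The fingers move at their own pace and stop on an object; "newtons" is the grip in N (left out, the last holds). Time passes only in rows, so rows that do not move let the fingers close. It gives the time, the measured TCP pose, the force and the opening at its end, in the units of the state.
- observe(): the state, without advancing time (a new reading comes with each control period).
- get_image(name): name is "scene" or "side" or "wrist"; returns a dict with "color" (400x640x3 uint8, red, green, blue), "fovy" (degrees; the focal length in pixels is half the picture's height over the tangent of half this angle, whatever the lens; pixels are square), "cx", "cy" (the principal point, pixels), "R" (3x3) and "t" (3): a world point X has camera coordinates R X + t. Camera axes: x right, y down, z forward; pixel columns grow to the right and rows downward; lengths in m; the calibration is good to about 2 mm. A picture is of the moment at which its call begins. There is no depth.
- close_job(): hands the job in, once; it reports no verdict.
The state is a dict: "time_s": time; "q": joint angles; "qvel": joint speeds; "joint_efforts": joint torques, N m; "position": TCP position; "tool_rot": TCP orientation; "ft_force": force on the tool from outside, world axes, zero at the start; "wrist_torque": the same for the moment, N m; "grip_width": finger opening in m.
Only numpy, scipy, OpenCV 4.12 (cv2) and the standard library are available. Lean on these libraries where they do the work, as an engineer would, in place of code of your own. Each camera call takes 0.05 s, during which the arm holds its last target.

### The job

Only the steel sockets belong in the open drawer of the red chest: take out the brass fitting and the orange glue stick and put both in the blue tray, then push the drawer fully home, past its catch, so that it stays shut. Do not slam it, keep the four sockets standing in the drawer, and leave the mug, the spray can and the trophy where they stand.

Things in the scene. Friction and masses are not known exactly. Their poses are not given: they have to be found in the camera images.
- chest: Red parts chest fixed to the bench, 340 mm wide, 230 deep, 165 high. Origin: middle of its lower front edge, on the bench; x points into the chest (the way the drawer shuts), y to the left along its front, z up. The top drawer's opening is closed above by a 15 mm frame whose underside is 150 mm above the bench, 62 mm above the drawer's inner floor. The lower drawer is a fixed dummy.
- drawer (a joint): How far the top drawer is pulled out, m; 0 is fully home. It slides along the chest's x axis with 1 to 3 N and stays where it is left, but near home meets a sprung catch, felt from about 15 mm open: some 8 to 12 N carry it over the hump at 5 mm, then the catch draws it home and holds it.
- drawer_front (a point): Middle of the robot-side face of the drawer's aluminium lip, its foremost part: 300 mm long along y, 12 mm high, 138 mm above the bench, standing 10 mm out from the grey front panel (336 mm wide, 14 thick, 80 to 146 mm above the bench). Axes as the chest's. With the drawer home this point lies 24 mm in front of the chest's origin (its x there is -24 mm).
- drawer_floor (a point): Point on the drawer's inner floor, 88 mm above the bench, amid its six compartments: two rows of three, each 64 mm along x, 97 mm along y, yellow dividers 18 mm high. It is 89.5 mm behind the lip's face. Axes as the chest's. The inside is 294 mm wide, the steel side walls 35 mm high.
- fitting_center (a point): A brass threaded pipe fitting, a cylinder 29 mm across and 95 mm tall, standing upright in one of the compartments; it does not belong there and is too tall for the drawer to shut. This point is its centre, half-way up; z is its own axis. 0.11 to 0.21 kg.
- gluestick_center (a point): An orange glue stick with a white cap, a cylinder 29 mm across and 95 mm tall, 50 g, standing upright in one of the compartments; it does not belong there and is too tall for the drawer to shut. This point is its centre, half-way up; z is its own axis.
- socket1_center (a point): One of four identical bare-steel deep sockets, a cylinder 30 mm across and 50 mm tall, standing in a compartment of the drawer; it belongs there. This point is its centre, 25 mm above its foot; z is its own axis.
- socket2_center (a point): One of four identical bare-steel deep sockets, a cylinder 30 mm across and 50 mm tall, standing in a compartment of the drawer; it belongs there. This point is its centre, 25 mm above its foot; z is its own axis.
- socket3_center (a point): One of four identical bare-steel deep sockets, a cylinder 30 mm across and 50 mm tall, standing in a compartment of the drawer; it belongs there. This point is its centre, 25 mm above its foot; z is its own axis.
- socket4_center (a point): One of four identical bare-steel deep sockets, a cylinder 30 mm across and 50 mm tall, standing in a compartment of the drawer; it belongs there. This point is its centre, 25 mm above its foot; z is its own axis.
- tray: The blue odds tray, an open box fixed on the bench beside the chest, on its left or right: 150 mm along x, 140 mm along y, 35 mm high, walls and floor 4 mm. Origin: centre of its underside; z up.
- mug_center (a point): A white mug standing on the bench on the other side of the chest, 80 mm across with a handle, 95 mm tall. This point is half-way up its axis; z is its axis. A bystander.
- spray_center (a point): A spray can standing on the bench close in front of the open drawer, 54 mm across, 160 mm tall. This point is half-way up; z is its axis. A bystander.
- trophy_center (a point): A small trophy standing on top of the chest behind its front edge, base 50 mm square, 136 mm tall. This point is 68 mm above its foot, on its axis; z is its axis. A bystander.
Things that resemble listed ones, but are neither listed nor needed, are in the scene too. What is shaped like the part that bears fitting_center but black is not meant.

How it is judged:
By the outcome, as a careful person would: the job done as asked, in the order asked, and still so for the second after the job is handed in, with the robot touching nothing.
It also fails if it takes over 72 s, if anything falls off the work surface, if the arm or the gripper's body presses on something with over 40 N, if the wrist force passes 120 N, or if a joint passes its speed limit or range.

## Working session

There is one attempt and no reset: what is moved stays moved. The work goes in short steps, Python scripts to look and compute and a tool call to move; the robot and the scene stay as the last step left them, time stands still between calls to the robot, and variables do not carry over. Pictures are saved under pics/ and viewed, and the job is handed in when it is done.

Besides the shell and the picture viewer there is one more tool, called after ">>>" as name(argument=value, ...), one argument or row to a line, values as JSON. jog_arm: Moves the arm, as the interface text tells. Its arguments: {"type":"object","properties":{"travel":{"type":"array"},"dr":{"type":"array"},"jaw":{"type":"number"},"newtons":{"type":"number"}},"required":["travel","dr"]}

```bash
mkdir -p pics; python3 - <<'E'
from rig import observe,get_image,hold_point_z
import cv2,numpy as np
s=observe();print(s,hold_point_z)
for n in ["scene","side","wrist"]:
    g=get_image(n);cv2.imwrite(f"pics/{n}0.png",g["color"][:,:,::-1]);print(n,g["fovy"],g["cx"],g["cy"],g["R"],g["t"])
E
```

```text
{'time_s': 0.0, 'q': array([-1.23354195e+01,  2.18377076e+01,  7.43830135e+01,  2.91754672e-04,
        8.38571645e+01, -1.23343464e+01]), 'qvel': array([ 0.06295868, -0.04303298, -0.07845421,  0.01287282,  0.07785242,
        0.00341649]), 'joint_efforts': array([-1.00240642e-03, -4.48466885e+01, -2.31285810e+01, -2.87182611e-04,
        4.73836102e-03,  1.77242771e-05]), 'position': array([5.49717916e-01, 6.41593621e-05, 2.30752781e-01]), 'tool_rot': array([[ 1.94742847e-05,  9.99999119e-01, -1.32689473e-03],
       [ 9.99999956e-01, -1.90824000e-05,  2.95351704e-04],
       [ 2.95326124e-04, -1.32690042e-03, -9.99999076e-01]]), 'ft_force': array([0.7301749 , 0.07184984, 0.37849339]), 'wrist_torque': array([ 0.00133909,  0.03749985, -0.01237728]), 'grip_width': 0.08545275554170481} 0.0187
scene 55.98924938445473 319.3109666038229 199.26188978905927 [[-0.83142422  0.55555423  0.00965779]
 [ 0.47542114  0.72028111 -0.50514342]
 [-0.28759088 -0.41539695 -0.86298138]] [ 0.50908307 -0.21310856  1.29842416]
side 43.21456015682611 317.1292164875119 195.7600814361781 [[ 0.98936677 -0.14540148  0.00343563]
 [-0.10093596 -0.70343062 -0.70356045]
 [ 0.10471546  0.69573255 -0.71062711]] [-0.6158836   0.16796019  1.24246556]
wrist 62.540187016677386 322.0666078603124 200.16117033747108 [[ 9.99997627e-01 -6.39107451e-04 -2.08272210e-03]
 [ 3.86730365e-05 -9.50643735e-01  3.10284526e-01]
 [-2.17823187e-03 -3.10283870e-01 -9.50641455e-01]] [-0.54965347 -0.04027437  0.38062449]
```

View pics/scene0.png

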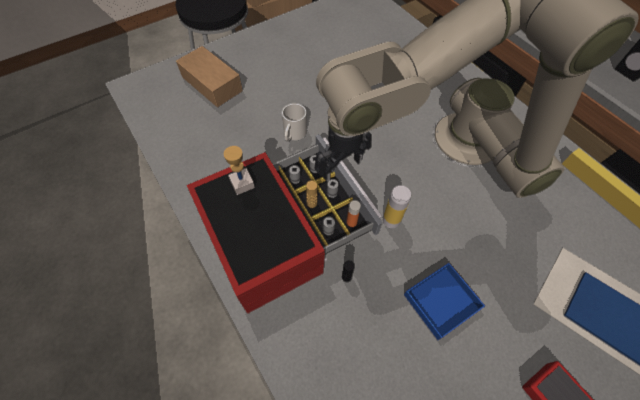

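View pics/side0.png

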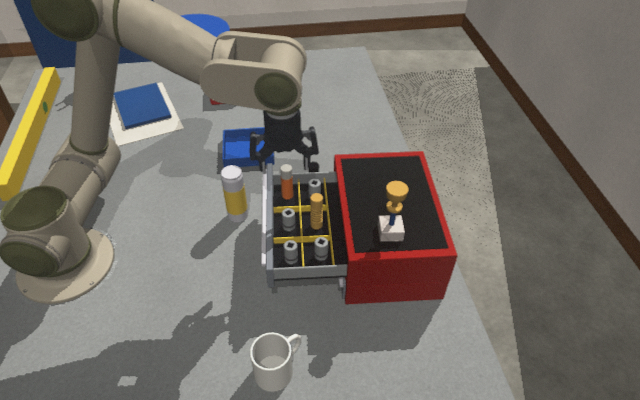

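View pics/wrist0.png

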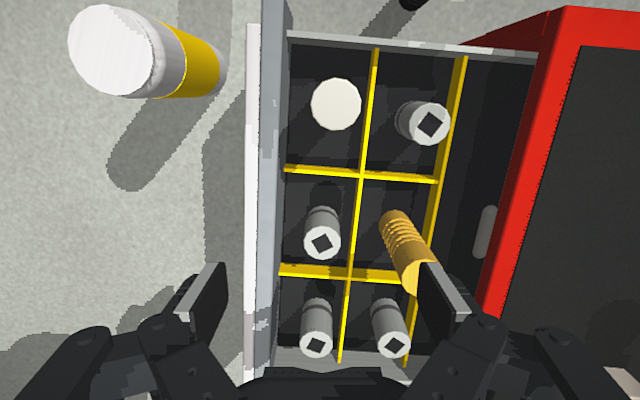

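The scene view shows the red chest with its drawer open, the mug beyond it and the blue tray at (444,300). In the wrist view the white glue cap is at (335,104), the fitting's top is near (418,278) partly behind a finger, the sockets are at (430,124), (321,242), (317,344) and (393,344), and the spray can is at the upper left.

```bash
cat > h.py <<'E'
import cv2,numpy as np
from rig import get_image,observe
def ray(g,u,v,z):
    f=200/np.tan(np.radians(g["fovy"]/2)); R=np.array(g["R"]);t=np.array(g["t"])
    d=R.T@np.array([(u-g["cx"])/f,(v-g["cy"])/f,1]);c=-R.T@t
    return c+d*(z-c[2])/d[2]
def proj(g,X):
    f=200/np.tan(np.radians(g["fovy"]/2)); p=np.array(g["R"])@X+g["t"]
    return p[0]/p[2]*f+g["cx"],p[1]/p[2]*f+g["cy"]
def save(g,n,box=None,k=1):
    im=g["color"][:,:,::-1]
    if box: im=im[box[1]:box[3],box[0]:box[2]]
    cv2.imwrite("pics/"+n,cv2.resize(im,None,fx=k,fy=k,interpolation=cv2.INTER_CUBIC))
E
python3 - <<'E'
from h import *
W=get_image("wrist");S=get_image("scene");D=get_image("side")
for n,u,v,z in [("glue",335,104,.183),("s1",430,124,.138),("s2",321,242,.138),("s3",317,344,.138),("s4",393,344,.138),("fit",418,278,.183),("spraytop",110,50,.16),
 ("lip top",252,30,.144),("lip bot",247,360,.144),("cross1",367,177,.106),("cross2",350,275,.106),("chestfr top",567,8,.165),("chestfr b",497,310,.165)]:
    print(n,ray(W,u,v,z).round(4))
hsv=cv2.cvtColor(S["color"],cv2.COLOR_RGB2HSV)
m=cv2.inRange(hsv,(105,120,60),(125,255,255));m[:,520:]=0
c=max(cv2.findContours(m,0,2)[0],key=cv2.contourArea);print("tray",cv2.minAreaRect(c),cv2.boundingRect(c))
save(S,"s1.png",(180,90,500,350),2.4);save(D,"d1.png",(200,110,470,300),2.9)
E
```

```text
glue [0.5573 0.0735 0.183 ]
s1 [0.6254 0.0586 0.138 ]
s2 [ 0.5491 -0.0318  0.138 ]
s3 [ 0.5455 -0.13    0.138 ]
s4 [ 0.6121 -0.1299  0.138 ]
fit [ 0.6132 -0.0365  0.183 ]
spraytop [0.4242 0.1036 0.16  ]
lip top [0.5062 0.1168 0.144 ]
lip bot [ 0.4846 -0.1418  0.144 ]
cross1 [0.5874 0.0125 0.106 ]
cross2 [ 0.5756 -0.0804  0.106 ]
chestfr top [0.6868 0.1243 0.165 ]
chestfr b [ 0.6804 -0.0747  0.165 ]
tray ((443.5400085449219, 299.2200012207031), (59.0000114440918, 57.80000686645508), 53.13010025024414) (405, 263, 80, 76)
```

View pics/s1.png

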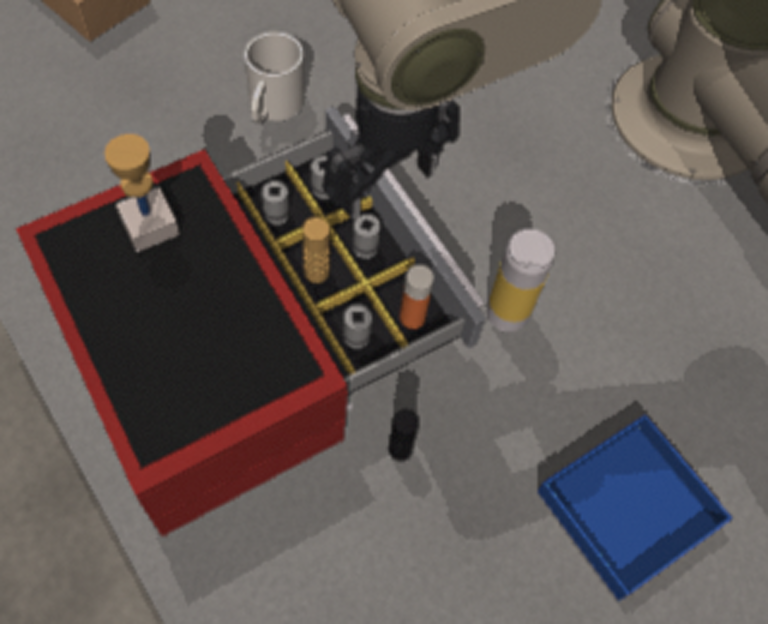

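View pics/d1.png

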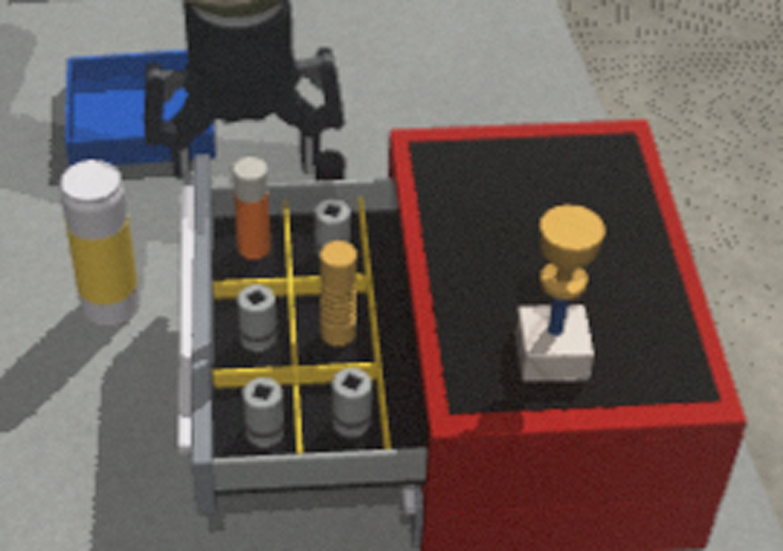

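```bash
python3 - <<'E'
from h import *
S=get_image("scene");D=get_image("side")
sc=lambda a,b,z:ray(S,180+a/2.4,90+b/2.4,z)
sd=lambda a,b,z:ray(D,200+a/2.9,110+b/2.9,z)
def yaw(p,q): d=p-q; return np.degrees(np.arctan2(-d[0],d[1]))
a,b=sc(207,152,.165),sc(345,378,.165);print("chest S",a,b,np.linalg.norm(a-b),yaw(b,a))
a,b=sd(390,131,.165),sd(430,430,.165);print("chest D",a,b,np.linalg.norm(a-b),yaw(a,b))
print("glue",sc(419,272,.183),sd(251,166,.183))
print("fit",sc(316,226,.183),sd(338,251,.183))
print("spray",sc(530,247,.16),sd(92,182,.16))
for p in [(640,418),(540,490),(622,598),(730,518)]:print("tray",sc(*p,.035))
print("black",sc(405,416,.095),sc(402,450,0))
print("trophy",sc(128,155,.301),sd(571,230,.301))
E
```

```text
chest S [ 0.6581679  -0.20082431  0.165     ] [0.68313583 0.12243747 0.165     ] 0.32422457886545625 -4.416613335464885
chest D [0.6843828  0.12200222 0.165     ] [ 0.65724785 -0.20554909  0.165     ] 0.3286733442070788 -4.7356740597194
glue [0.5552957  0.07197309 0.183     ] [0.55790979 0.07381306 0.183     ]
fit [ 0.61439703 -0.03583998  0.183     ] [ 0.6153724  -0.03512965  0.183     ]
spray [0.42469896 0.10446317 0.16      ] [0.42414453 0.09828105 0.16      ]
tray [0.39755924 0.3041144  0.035     ]
tray [0.54647956 0.30451727 0.035     ]
tray [0.54914611 0.43736444 0.035     ]
tray [0.39567586 0.44117374 0.035     ]
black [0.63642548 0.17005237 0.095     ] [0.63642742 0.17663675 0.        ]
trophy [ 0.76274415 -0.14123742  0.301     ] [ 0.75889509 -0.15299027  0.301     ]
```

>>> jog_arm(
  travel=[
    [0.001,0.006,0],
    [0.001,0.006,0],
    [0.001,0.006,0],
    [0.001,0.006,0],
    [0.001,0.006,0],
    [0.001,0.006,0],
    [0.001,0.006,0],
    [0,0.006,0],
    [0,0.006,0],
    [0,0.006,0],
    [0,0.006,0],
    [0,0.007,0],
    [0,0,0],
    [0,0,0],
    [0,0,0],
  ],
  dr=[
    [0,0,0.124],
    [0,0,0.124],
    [0,0,0.124],
    [0,0,0.124],
    [0,0,0.124],
    [0,0,0.124],
    [0,0,0.124],
    [0,0,0.124],
    [0,0,0.124],
    [0,0,0.124],
    [0,0,0.124],
    [0,0,0.124],
    [0,0,0],
    [0,0,0],
    [0,0,0],
  ],
)

```text
time_s: 1.65
position: [0.557, 0.0727, 0.2313]
tool_rot: [[-0.996, 0.086, -0.0], [0.086, 0.996, -0.0], [0.0, -0.0, -1.0]]
ft_force: [0.3, -0.6, -0.4]
grip_width: 0.0855
```

```bash
python3 - <<'E'
from h import *
s=observe();print(s["position"],s["tool_rot"].round(3),s["q"])
for n in["wrist","scene"]: save(get_image(n),n+"2.png")
E
```

```text
[0.55696747 0.07273375 0.23129629] [[-0.996  0.086 -0.   ]
 [ 0.086  0.996 -0.   ]
 [ 0.    -0.    -1.   ]] [-4.63177250e+00  2.29940213e+01  7.24351209e+01 -6.19915787e-03
  8.45743963e+01 -8.96781198e+01]
```

View pics/wrist2.png

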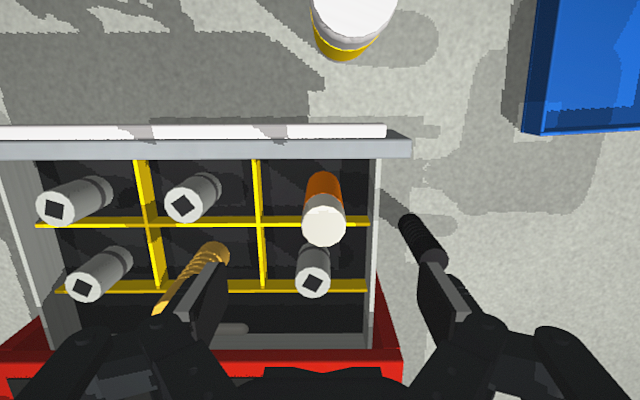

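View pics/scene2.png

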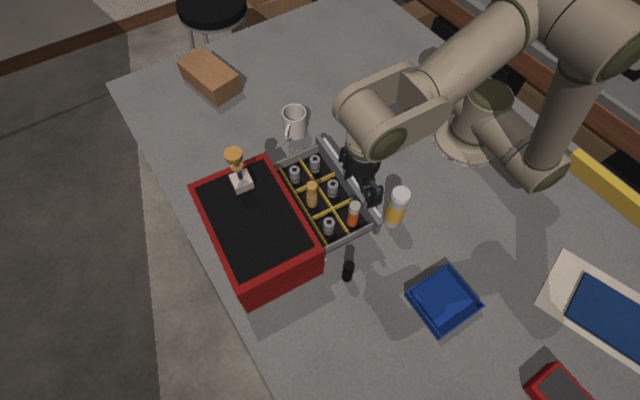

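The glue cap's top now appears at (323,226), centred between the fingers. I'm checking its position again.

```bash
python3 - <<'E'
from h import *
g=get_image("wrist");print(ray(g,323,226,.183))
# lip: top edge line & divider
for u,v,z in[(10,133,.144),(380,133,.144),(60,226,.106),(365,221,.106)]:print(ray(g,u,v,z))
E
```

```text
[0.55706721 0.07299058 0.183     ]
[ 0.48588636 -0.13703951  0.144     ]
[0.50776542 0.11662966 0.144     ]
[ 0.56907842 -0.1595328   0.106     ]
[0.58732327 0.10735453 0.106     ]
```

>>> jog_arm(
  travel=[
    [0,0,-0.01],
    [0,0,-0.02],
    [0,0,-0.02],
    [0,0,-0.02],
    [0,0,-0.009],
    [0,0,0],
    [0,0,0],
  ],
  dr=[
    [0,0,0],
    [0,0,0],
    [0,0,0],
    [0,0,0],
    [0,0,0],
    [0,0,0],
    [0,0,0],
  ],
)

```text
time_s: 2.38
position: [0.5573, 0.0729, 0.1528]
tool_rot: [[-0.997, 0.083, 0.0], [0.083, 0.997, -0.0], [-0.0, -0.0, -1.0]]
ft_force: [0.5, 0.0, 0.5]
grip_width: 0.0854
```

>>> jog_arm(
  travel=[
    [0,0,0],
    [0,0,0],
    [0,0,0],
    [0,0,0],
    [0,0,0],
    [0,0,0],
    [0,0,0],
    [0,0,0],
    [0,0,0],
    [0,0,0],
  ],
  dr=[
    [0,0,0],
    [0,0,0],
    [0,0,0],
    [0,0,0],
    [0,0,0],
    [0,0,0],
    [0,0,0],
    [0,0,0],
    [0,0,0],
    [0,0,0],
  ],
  jaw=0.01,
  newtons=30,
)

```text
time_s: 3.22
position: [0.5572, 0.073, 0.1528]
tool_rot: [[-0.997, 0.083, 0.001], [0.083, 0.997, -0.0], [-0.001, 0.0, -1.0]]
ft_force: [-0.6, 0.7, 5.5]
grip_width: 0.0279
```

>>> jog_arm(
  travel=[
    [0,0,0.01],
    [0,0,0.02],
    [0,0,0.02],
    [0,0,0.02],
    [0,0,0.02],
    [0,0,0.02],
    [0,0,0],
    [0,0,0],
  ],
  dr=[
    [0,0,0],
    [0,0,0],
    [0,0,0],
    [0,0,0],
    [0,0,0],
    [0,0,0],
    [0,0,0],
    [0,0,0],
  ],
)

```text
time_s: 3.88
position: [0.5571, 0.073, 0.2631]
tool_rot: [[-0.997, 0.083, 0.001], [0.083, 0.997, -0.0], [-0.001, -0.0, -1.0]]
ft_force: [0.0, -0.1, -0.1]
grip_width: 0.0282
```

>>> jog_arm(
  travel=[
    [-0.004,0.01,0],
    [-0.008,0.02,0],
    [-0.01,0.025,0],
    [-0.01,0.025,0],
    [-0.01,0.025,0],
    [-0.01,0.025,0],
    [-0.01,0.025,0],
    [-0.01,0.025,0],
    [-0.01,0.025,0],
    [-0.01,0.025,0],
    [-0.01,0.025,0],
    [-0.008,0.025,0],
    [-0.005,0.015,0],
    [-0.002,0.005,0],
    [0,0,0],
    [0,0,0],
    [0,0,0],
  ],
  dr=[
    [0,0,0],
    [0,0,0],
    [0,0,0],
    [0,0,0],
    [0,0,0],
    [0,0,0],
    [0,0,0],
    [0,0,0],
    [0,0,0],
    [0,0,0],
    [0,0,0],
    [0,0,0],
    [0,0,0],
    [0,0,0],
    [0,0,0],
    [0,0,0],
    [0,0,0],
  ],
)

```text
time_s: 5.3
position: [0.4402, 0.3721, 0.262]
tool_rot: [[-0.996, 0.084, -0.001], [0.084, 0.996, -0.001], [0.001, -0.001, -1.0]]
ft_force: [-0.1, 0.4, -0.6]
grip_width: 0.0282
```

```bash
python3 - <<'E'
from h import *
s=observe();print(s["position"],s["grip_width"])
for n in["wrist","scene"]: save(get_image(n),n+"3.png")
E
```

```text
[0.4402078  0.3721389  0.26199394] 0.028194072573884774
```

View pics/wrist3.png

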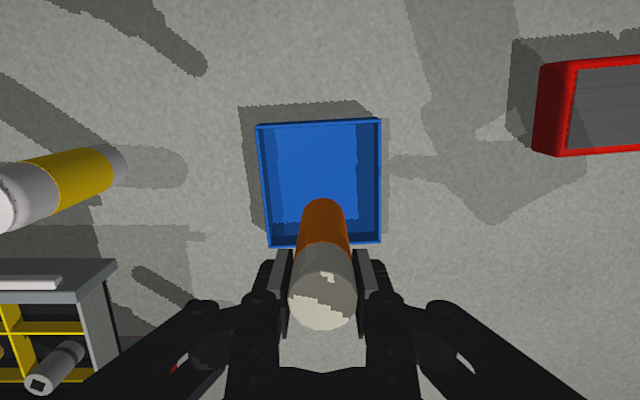

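View pics/scene3.png

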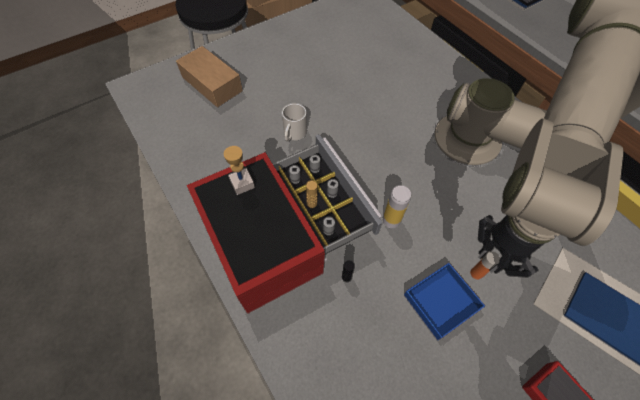

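The glue stick is held upright, and the tray's rim corners are near (257,124), (380,118), (381,242) and (269,247) in the wrist view. I'm checking the drop point against them.

```bash
python3 - <<'E'
from h import *
g=get_image("wrist")
for p in[(257,124),(380,118),(381,242),(269,247)]:print(ray(g,*p,.035))
E
```

```text
[0.38778764 0.30453132 0.035     ]
[0.39280566 0.43926988 0.035     ]
[0.54152856 0.43596577 0.035     ]
[0.53663149 0.29765329 0.035     ]
```

>>> jog_arm(
  travel=[
    [0,0,-0.01],
    [0,0,-0.02],
    [0,0,-0.025],
    [0,0,-0.025],
    [0,0,-0.025],
    [0,0,-0.025],
    [0,0,-0.02],
    [0,0,-0.015],
    [0,0,-0.01],
    [0,0,-0.007],
    [0,0,-0.005],
    [0,0,-0.004],
    [0,0,0],
    [0,0,0],
    [0,0,0],
  ],
  dr=[
    [0,0,0],
    [0,0,0],
    [0,0,0],
    [0,0,0],
    [0,0,0],
    [0,0,0],
    [0,0,0],
    [0,0,0],
    [0,0,0],
    [0,0,0],
    [0,0,0],
    [0,0,0],
    [0,0,0],
    [0,0,0],
    [0,0,0],
  ],
)

```text
time_s: 6.7
position: [0.4403, 0.3732, 0.072]
tool_rot: [[-0.997, 0.083, 0.001], [0.083, 0.997, 0.001], [-0.001, 0.001, -1.0]]
ft_force: [0.0, 0.5, -0.7]
grip_width: 0.0282
```

>>> jog_arm(
  travel=[
    [0,0,-0.001],
    [0,0,-0.001],
    [0,0,-0.001],
    [0,0,0],
    [0,0,0],
  ],
  dr=[
    [0,0,0],
    [0,0,0],
    [0,0,0],
    [0,0,0],
    [0,0,0],
  ],
)

```text
time_s: 7.12
position: [0.4402, 0.3731, 0.0689]
tool_rot: [[-0.997, 0.083, 0.001], [0.083, 0.997, 0.0], [-0.001, 0.0, -1.0]]
ft_force: [-0.8, -0.5, 5.1]
grip_width: 0.0283
```

>>> jog_arm(
  travel=[
    [0,0,0],
    [0,0,0],
    [0,0,0],
    [0,0,0],
    [0,0,0],
    [0,0,0],
    [0,0,0],
    [0,0,0],
    [0,0,0.01],
    [0,0,0.02],
    [0,0,0.03],
    [0,0,0.03],
    [0,0,0.03],
    [0,0,0.03],
    [0,0,0.02],
    [0,0,0.02],
    [0,0,0],
    [0,0,0],
  ],
  dr=[
    [0,0,0],
    [0,0,0],
    [0,0,0],
    [0,0,0],
    [0,0,0],
    [0,0,0],
    [0,0,0],
    [0,0,0],
    [0,0,0],
    [0,0,0],
    [0,0,0],
    [0,0,0],
    [0,0,0],
    [0,0,0],
    [0,0,0],
    [0,0,0],
    [0,0,0],
    [0,0,0],
  ],
  jaw=0.07,
)

```text
time_s: 8.62
position: [0.44, 0.373, 0.2596]
tool_rot: [[-0.997, 0.083, 0.002], [0.083, 0.997, 0.001], [-0.002, 0.001, -1.0]]
ft_force: [-0.7, -0.1, -0.3]
grip_width: 0.0699
```

```bash
python3 - <<'E'
from h import *
s=observe();print(s["position"])
g=get_image("wrist");save(g,"wrist4.png")
E
```

```text
[0.44000466 0.37304836 0.25957641]
```

View pics/wrist4.png

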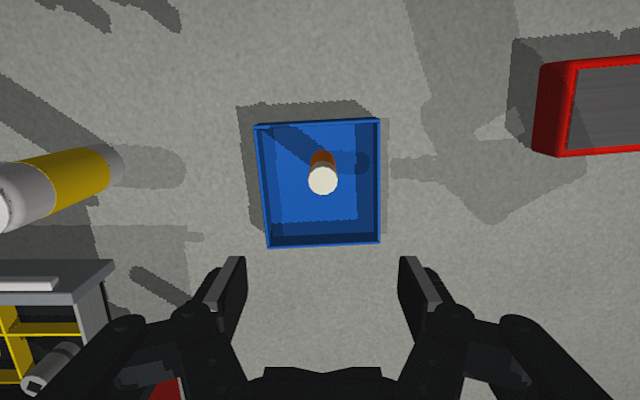

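The glue stick stands in the tray, its cap at (323,180). Next is the fitting.

>>> jog_arm(
  travel=[
    [0.004,-0.01,0],
    [0.009,-0.02,0],
    [0.012,-0.03,0],
    [0.012,-0.03,0],
    [0.012,-0.03,0],
    [0.014,-0.03,0],
    [0.014,-0.03,0],
    [0.014,-0.03,0],
    [0.014,-0.03,0],
    [0.014,-0.03,0],
    [0.014,-0.03,0],
    [0.014,-0.03,0],
    [0.012,-0.03,0],
    [0.01,-0.025,0],
    [0.01,-0.015,0],
    [0.005,-0.008,0],
    [0,0,0],
    [0,0,0],
    [0,0,0],
  ],
  dr=[
    [0,0,0],
    [0,0,0],
    [0,0,0],
    [0,0,0],
    [0,0,0],
    [0,0,0],
    [0,0,0],
    [0,0,0],
    [0,0,0],
    [0,0,0],
    [0,0,0],
    [0,0,0],
    [0,0,0],
    [0,0,0],
    [0,0,0],
    [0,0,0],
    [0,0,0],
    [0,0,0],
    [0,0,0],
  ],
)

```text
time_s: 10.25
position: [0.6235, -0.034, 0.2582]
tool_rot: [[-0.997, 0.082, -0.001], [0.082, 0.997, 0.0], [0.001, 0.0, -1.0]]
ft_force: [-0.3, -0.7, 0.0]
grip_width: 0.07
```

```bash
python3 - <<'E'
from h import *
s=observe();print(s["position"])
g=get_image("wrist");save(g,"wrist5.png")
hsv=cv2.cvtColor(g["color"],cv2.COLOR_RGB2HSV)
print(proj(g,np.array([.614,-.0355,.183])))
E
```

```text
[ 0.62345032 -0.03399578  0.25818603]
(np.float64(319.0731905929249), np.float64(198.7306007492539))
```

View pics/wrist5.png

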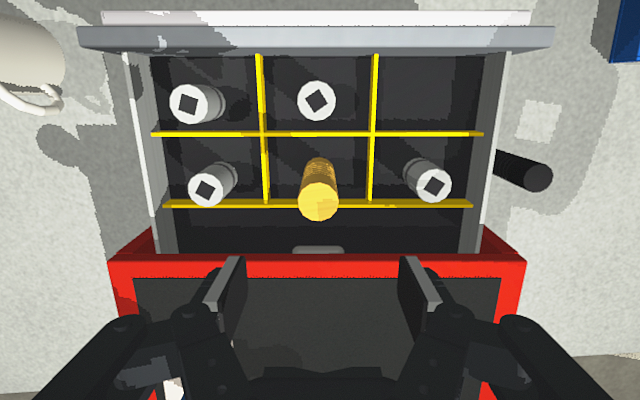

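```bash
python3 - <<'E'
from h import *
g=get_image("wrist")
print(ray(g,318,202,.183),ray(g,320,257,.165))
E
```

```text
[ 0.61645955 -0.03632103  0.183     ] [ 0.66856077 -0.03942327  0.165     ]
```

>>> jog_arm(
  travel=[
    [-0.004,-0.001,-0.01],
    [-0.004,0,-0.02],
    [0,0,-0.02],
    [0,0,-0.02],
    [0,0,-0.02],
    [0,0,-0.01],
    [0,0,-0.005],
    [0,0,0],
    [0,0,0],
  ],
  dr=[
    [0,0,0],
    [0,0,0],
    [0,0,0],
    [0,0,0],
    [0,0,0],
    [0,0,0],
    [0,0,0],
    [0,0,0],
    [0,0,0],
  ],
)

```text
time_s: 11.1
position: [0.6164, -0.0359, 0.1543]
tool_rot: [[-0.997, 0.082, 0.001], [0.082, 0.997, -0.0], [-0.001, -0.0, -1.0]]
ft_force: [-0.5, 0.5, -0.2]
grip_width: 0.0698
```

>>> jog_arm(
  travel=[
    [0,0,0],
    [0,0,0],
    [0,0,0],
    [0,0,0],
    [0,0,0],
    [0,0,0],
    [0,0,0],
    [0,0,0],
    [0,0,0],
    [0,0,0],
  ],
  dr=[
    [0,0,0],
    [0,0,0],
    [0,0,0],
    [0,0,0],
    [0,0,0],
    [0,0,0],
    [0,0,0],
    [0,0,0],
    [0,0,0],
    [0,0,0],
  ],
  jaw=0.01,
  newtons=50,
)

```text
time_s: 11.93
position: [0.6163, -0.0361, 0.1541]
tool_rot: [[-0.997, 0.083, 0.002], [0.083, 0.997, -0.0], [-0.002, -0.0, -1.0]]
ft_force: [-0.1, 0.2, 5.3]
grip_width: 0.0277
```

>>> jog_arm(
  travel=[
    [0,0,0.01],
    [0,0,0.02],
    [0,0,0.02],
    [0,0,0.02],
    [0,0,0.02],
    [0,0,0.02],
    [0,0,0],
    [0,0,0],
  ],
  dr=[
    [0,0,0],
    [0,0,0],
    [0,0,0],
    [0,0,0],
    [0,0,0],
    [0,0,0],
    [0,0,0],
    [0,0,0],
  ],
)

```text
time_s: 12.6
position: [0.616, -0.036, 0.2636]
tool_rot: [[-0.997, 0.083, 0.001], [0.083, 0.997, -0.0], [-0.001, -0.0, -1.0]]
ft_force: [0.2, 0.6, -1.9]
grip_width: 0.0277
```

>>> jog_arm(
  travel=[
    [0,0.01,0],
    [0,0.02,0],
    [-0.006,0.028,0],
    [-0.01,0.03,0],
    [-0.01,0.03,0],
    [-0.01,0.03,0],
    [-0.01,0.03,0],
    [-0.01,0.03,0],
    [-0.01,0.03,0],
    [-0.01,0.03,0],
    [-0.01,0.03,0],
    [-0.01,0.03,0],
    [-0.01,0.03,0],
    [-0.005,0.025,0],
    [0,0.015,0],
    [0,0.01,0],
    [0,0,0],
    [0,0,0],
    [0,0,0],
  ],
  dr=[
    [0,0,0],
    [0,0,0],
    [0,0,0],
    [0,0,0],
    [0,0,0],
    [0,0,0],
    [0,0,0],
    [0,0,0],
    [0,0,0],
    [0,0,0],
    [0,0,0],
    [0,0,0],
    [0,0,0],
    [0,0,0],
    [0,0,0],
    [0,0,0],
    [0,0,0],
    [0,0,0],
    [0,0,0],
  ],
)

```text
time_s: 14.18
position: [0.5051, 0.3711, 0.2628]
tool_rot: [[-0.996, 0.084, -0.001], [0.084, 0.996, -0.001], [0.001, -0.001, -1.0]]
ft_force: [-0.1, -0.7, -1.2]
grip_width: 0.0276
```

```bash
python3 - <<'E'
from h import *
s=observe();print(s["position"],s["grip_width"])
for n in["wrist","side"]: save(get_image(n),n+"6.png")
E
```

```text
[0.50512132 0.37113413 0.26282608] 0.02758916723607917
```

View pics/wrist6.png

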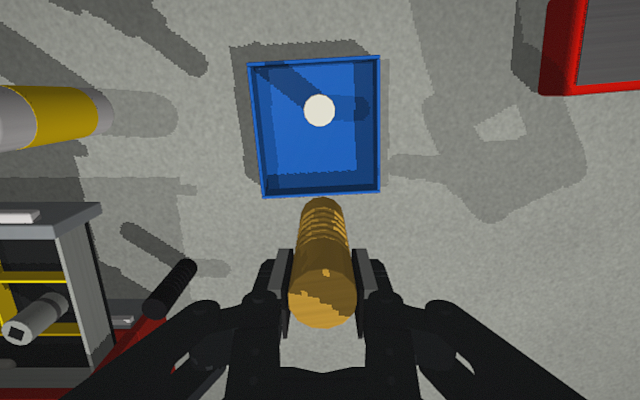

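View pics/side6.png

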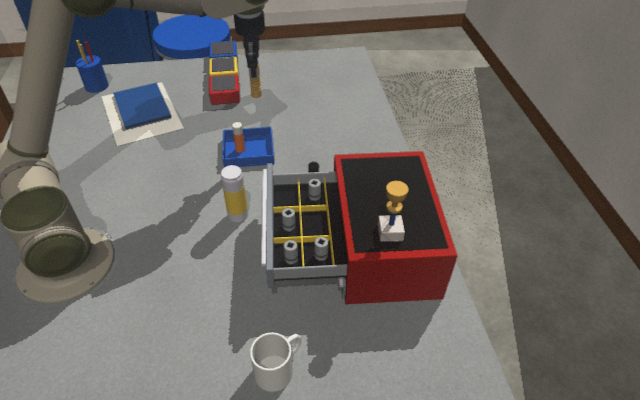

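The fitting is held upright, the glue cap is at (319,110), and the tray's near rim corners are (262,198) and (380,190). I'm checking the margins.

```bash
python3 - <<'E'
from h import *
g=get_image("wrist");print(ray(g,319,110,.099))
for p in[(248,63),(379,56),(380,191),(262,198)]:print(ray(g,*p,.035))
E
```

```text
[0.44074336 0.37340568 0.099     ]
[0.39029831 0.30291352 0.035     ]
[0.3951533  0.43919028 0.035     ]
[0.54112705 0.4357738  0.035     ]
[0.53797896 0.29664835 0.035     ]
```

>>> jog_arm(
  travel=[
    [0,0,-0.01],
    [0,0,-0.02],
    [0,0,-0.025],
    [0,0,-0.025],
    [0,0,-0.025],
    [0,0,-0.025],
    [0,0,-0.02],
    [0,0,-0.015],
    [0,0,-0.01],
    [0,0,-0.006],
    [0,0,-0.005],
    [0,0,-0.004],
    [0,0,0],
    [0,0,0],
  ],
  dr=[
    [0,0,0],
    [0,0,0],
    [0,0,0],
    [0,0,0],
    [0,0,0],
    [0,0,0],
    [0,0,0],
    [0,0,0],
    [0,0,0],
    [0,0,0],
    [0,0,0],
    [0,0,0],
    [0,0,0],
    [0,0,0],
  ],
)

```text
time_s: 15.5
position: [0.5052, 0.3721, 0.0738]
tool_rot: [[-0.997, 0.083, 0.001], [0.083, 0.997, 0.0], [-0.001, 0.0, -1.0]]
ft_force: [0.5, -0.4, -1.4]
grip_width: 0.0275
```

Bottom at about 8 mm, tray floor at 4 mm. Lowering another 4 mm and releasing.

>>> jog_arm(
  travel=[
    [0,0,-0.002],
    [0,0,-0.001],
    [0,0,-0.001],
    [0,0,0],
    [0,0,0],
  ],
  dr=[
    [0,0,0],
    [0,0,0],
    [0,0,0],
    [0,0,0],
    [0,0,0],
  ],
)

```text
time_s: 15.92
position: [0.5053, 0.3721, 0.0702]
tool_rot: [[-0.997, 0.083, 0.001], [0.083, 0.997, 0.0], [-0.001, 0.001, -1.0]]
ft_force: [-1.5, -0.4, 6.0]
grip_width: 0.0277
```

>>> jog_arm(
  travel=[
    [0,0,0],
    [0,0,0],
    [0,0,0],
    [0,0,0],
    [0,0,0],
    [0,0,0],
    [0,0,0],
    [0,0,0],
    [0,0,0.01],
    [0,0,0.02],
    [0,0,0.03],
    [0,0,0.03],
    [0,0,0.03],
    [0,0,0.03],
    [0,0,0.02],
    [0,0,0.02],
    [0,0,0],
    [0,0,0],
  ],
  dr=[
    [0,0,0],
    [0,0,0],
    [0,0,0],
    [0,0,0],
    [0,0,0],
    [0,0,0],
    [0,0,0],
    [0,0,0],
    [0,0,0],
    [0,0,0],
    [0,0,0],
    [0,0,0],
    [0,0,0],
    [0,0,0],
    [0,0,0],
    [0,0,0],
    [0,0,0],
    [0,0,0],
  ],
  jaw=0.07,
)

```text
time_s: 17.42
position: [0.505, 0.3721, 0.2606]
tool_rot: [[-0.997, 0.083, 0.002], [0.083, 0.997, 0.001], [-0.002, 0.001, -1.0]]
ft_force: [0.3, -0.4, 0.2]
grip_width: 0.0698
```

```bash
python3 - <<'E'
from h import *
g=get_image("wrist");save(g,"wrist7.png")
E
```

```text
(no output)
```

View pics/wrist7.png

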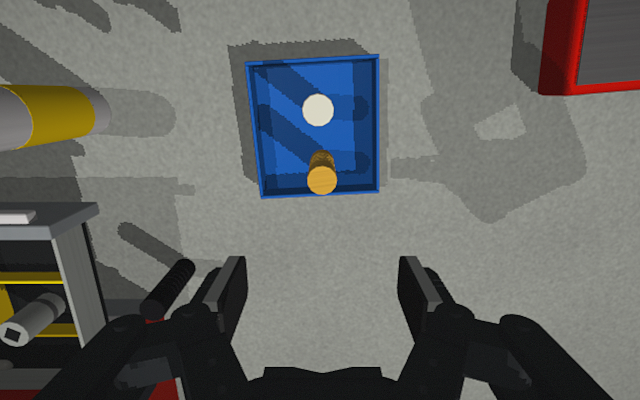

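Both stand in the tray, the cap at (318,110) and the fitting's top at (321,180). Next I'll close the jaws and move to a point in front of the lip.

>>> jog_arm(
  travel=[
    [-0.002,-0.01,0],
    [-0.003,-0.02,0],
    [-0.005,-0.03,0],
    [-0.005,-0.03,0],
    [-0.005,-0.03,0],
    [-0.005,-0.03,0],
    [-0.005,-0.03,0],
    [-0.005,-0.03,0],
    [-0.005,-0.03,0],
    [-0.005,-0.03,0],
    [-0.005,-0.03,0],
    [-0.005,-0.03,0],
    [-0.003,-0.03,0],
    [-0.002,-0.018,0],
    [0,-0.01,0],
    [0,-0.005,0],
    [0,0,0],
    [0,0,0],
    [0,0,0],
  ],
  dr=[
    [0,0,0],
    [0,0,0],
    [0,0,0],
    [0,0,0],
    [0,0,0],
    [0,0,0],
    [0,0,0],
    [0,0,0],
    [0,0,0],
    [0,0,0],
    [0,0,0],
    [0,0,0],
    [0,0,0],
    [0,0,0],
    [0,0,0],
    [0,0,0],
    [0,0,0],
    [0,0,0],
    [0,0,0],
  ],
  jaw=0,
)

```text
time_s: 19.05
position: [0.4449, -0.0201, 0.2592]
tool_rot: [[-0.997, 0.081, -0.0], [0.081, 0.997, 0.0], [0.0, 0.0, -1.0]]
ft_force: [-0.2, 1.6, -1.2]
grip_width: -0.0001
```

```bash
python3 - <<'E'
from h import *
s=observe();print(s["position"],s["grip_width"])
for n in["wrist","side"]: save(get_image(n),n+"8.png")
E
```

```text
[ 0.44492063 -0.02010454  0.25915316] -9.525296524379946e-05
```

View pics/wrist8.png

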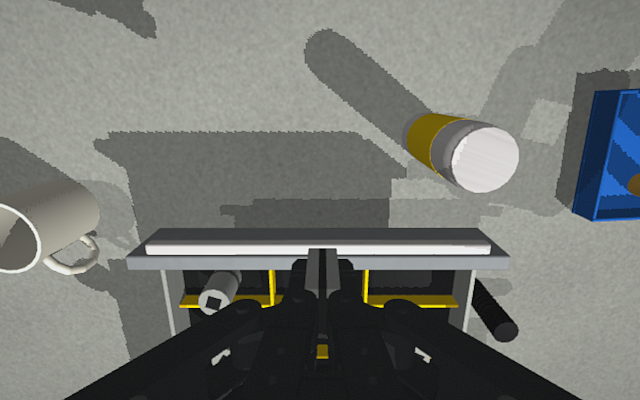

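View pics/side8.png

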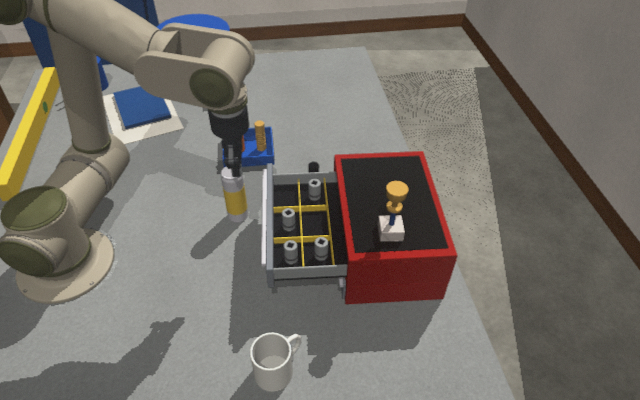

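The closed fingers stand in front of the lip (white strip at row 246), and the spray can at (485,160) is well to the side.

```bash
python3 - <<'E'
from h import *
g=get_image("wrist");print(ray(g,200,241,.144),ray(g,450,241,.144),ray(g,485,160,.16))
E
```

```text
[ 0.47789311 -0.12812441  0.144     ] [0.49541669 0.08546904 0.144     ] [0.42323611 0.10269386 0.16      ]
```

>>> jog_arm(
  travel=[
    [0,0,-0.01],
    [0,0,-0.02],
    [0,0,-0.025],
    [0,0,-0.025],
    [0,0,-0.02],
    [0,0,-0.015],
    [0,0,-0.009],
    [0,0,0],
    [0,0,0],
    [0,0,0],
  ],
  dr=[
    [0,0,0],
    [0,0,0],
    [0,0,0],
    [0,0,0],
    [0,0,0],
    [0,0,0],
    [0,0,0],
    [0,0,0],
    [0,0,0],
    [0,0,0],
  ],
)

```text
time_s: 20.03
position: [0.4454, -0.0209, 0.136]
tool_rot: [[-0.997, 0.082, 0.001], [0.082, 0.997, -0.0], [-0.001, -0.0, -1.0]]
ft_force: [-0.2, 0.3, 0.5]
grip_width: 0.0002
```

>>> jog_arm(
  travel=[
    [0.003,0,0],
    [0.006,0,0],
    [0.006,-0.001,0],
    [0.004,0,0],
    [0.002,0,0],
    [0.002,-0.001,0],
    [0.002,0,0],
    [0.002,0,0],
    [0.002,0,0],
    [0.002,0,0],
    [0.002,-0.001,0],
    [0.002,0,0],
  ],
  dr=[
    [0,0,0],
    [0,0,0],
    [0,0,0],
    [0,0,0],
    [0,0,0],
    [0,0,0],
    [0,0,0],
    [0,0,0],
    [0,0,0],
    [0,0,0],
    [0,0,0],
    [0,0,0],
  ],
)

```text
time_s: 21.03
position: [0.4799, -0.0241, 0.1353]
tool_rot: [[-0.997, 0.083, -0.001], [0.083, 0.997, -0.0], [0.001, -0.0, -1.0]]
ft_force: [-2.1, -0.7, 0.7]
grip_width: 0.0002
```

>>> jog_arm(
  travel=[
    [0.003,0,0],
    [0.004,-0.001,0],
    [0.004,0,0],
    [0.004,0,0],
    [0.004,-0.001,0],
    [0.004,0,0],
    [0.004,0,0],
    [0.004,-0.001,0],
    [0.004,0,0],
    [0.004,0,0],
    [0.004,-0.001,0],
    [0.004,0,0],
    [0.004,0,0],
    [0.004,-0.001,0],
    [0.004,0,0],
    [0.004,-0.001,0],
    [0.004,0,0],
    [0.004,-0.001,0],
    [0.003,0,0],
    [0.002,0,0],
  ],
  dr=[
    [0,0,0],
    [0,0,0],
    [0,0,0],
    [0,0,0],
    [0,0,0],
    [0,0,0],
    [0,0,0],
    [0,0,0],
    [0,0,0],
    [0,0,0],
    [0,0,0],
    [0,0,0],
    [0,0,0],
    [0,0,0],
    [0,0,0],
    [0,0,0],
    [0,0,0],
    [0,0,0],
    [0,0,0],
    [0,0,0],
  ],
)

```text
time_s: 22.7
position: [0.5564, -0.0313, 0.1353]
tool_rot: [[-0.997, 0.083, 0.0], [0.083, 0.997, -0.0], [-0.0, -0.0, -1.0]]
ft_force: [-2.2, -1.2, -0.2]
grip_width: -0.0
```

```bash
python3 - <<'E'
from h import *
for n in["wrist","side"]: save(get_image(n),n+"9.png")
E
```

```text
(no output)
```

View pics/wrist9.png

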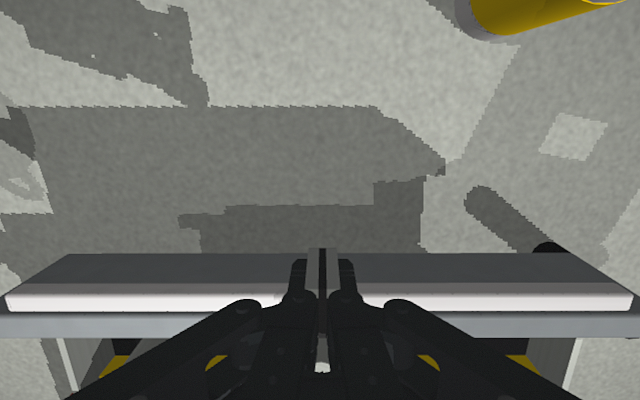

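View pics/side9.png

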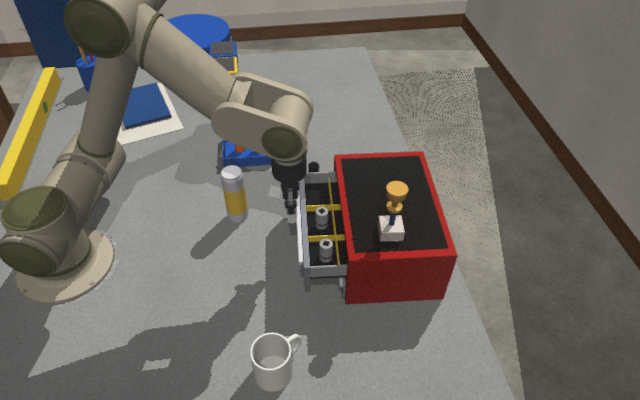

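The drawer is about half in with two sockets visible and upright, and contact is steady at 2 N.

>>> jog_arm(
  travel=[
    [0.002,0,0],
    [0.003,-0.001,0],
    [0.003,0,0],
    [0.003,0,0],
    [0.003,0,0],
    [0.003,-0.001,0],
    [0.003,0,0],
    [0.003,0,0],
    [0.003,0,0],
    [0.003,-0.001,0],
    [0.003,0,0],
    [0.003,0,0],
    [0.003,0,0],
    [0.003,-0.001,0],
    [0.003,0,0],
    [0.002,0,0],
    [0.002,0,0],
    [0.001,0,0],
    [0.001,0,0],
  ],
  dr=[
    [0,0,0],
    [0,0,0],
    [0,0,0],
    [0,0,0],
    [0,0,0],
    [0,0,0],
    [0,0,0],
    [0,0,0],
    [0,0,0],
    [0,0,0],
    [0,0,0],
    [0,0,0],
    [0,0,0],
    [0,0,0],
    [0,0,0],
    [0,0,0],
    [0,0,0],
    [0,0,0],
    [0,0,0],
  ],
)

```text
time_s: 24.38
position: [0.6061, -0.0351, 0.1353]
tool_rot: [[-0.997, 0.083, 0.0], [0.083, 0.997, -0.0], [-0.0, -0.0, -1.0]]
ft_force: [-1.5, -1.4, -0.8]
grip_width: -0.0001
```

>>> jog_arm(
  travel=[
    [0.001,0,0],
    [0.001,0,0],
    [0.001,0,0],
    [0.001,0,0],
    [0.001,-0.001,0],
    [0.001,0,0],
    [0.001,0,0],
    [0.001,0,0],
    [0.001,0,0],
    [0.001,0,0],
    [0.001,0,0],
    [0.001,0,0],
  ],
  dr=[
    [0,0,0],
    [0,0,0],
    [0,0,0],
    [0,0,0],
    [0,0,0],
    [0,0,0],
    [0,0,0],
    [0,0,0],
    [0,0,0],
    [0,0,0],
    [0,0,0],
    [0,0,0],
  ],
)

```text
time_s: 25.38
position: [0.6181, -0.0362, 0.1353]
tool_rot: [[-0.997, 0.083, -0.0], [0.083, 0.997, -0.0], [0.0, -0.0, -1.0]]
ft_force: [-1.8, -1.2, 0.1]
grip_width: 0.0002
```

>>> jog_arm(
  travel=[
    [0.001,0,0],
    [0.001,0,0],
    [0.001,0,0],
    [0.001,0,0],
    [0.001,-0.001,0],
    [0.001,0,0],
    [0.001,0,0],
    [0.001,0,0],
    [0.001,0,0],
    [0.001,0,0],
  ],
  dr=[
    [0,0,0],
    [0,0,0],
    [0,0,0],
    [0,0,0],
    [0,0,0],
    [0,0,0],
    [0,0,0],
    [0,0,0],
    [0,0,0],
    [0,0,0],
  ],
)

```text
time_s: 26.22
position: [0.6271, -0.0365, 0.1353]
tool_rot: [[-0.997, 0.082, -0.002], [0.082, 0.997, 0.001], [0.003, 0.001, -1.0]]
ft_force: [-6.0, 0.7, 2.1]
grip_width: -0.0001
```

>>> jog_arm(
  travel=[
    [0.001,0,0],
    [0.001,0,0],
    [0.001,0,0],
    [0.001,0,0],
  ],
  dr=[
    [0,0,0],
    [0,0,0],
    [0,0,0],
    [0,0,0],
  ],
)

```text
time_s: 26.55
position: [0.632, -0.0369, 0.1353]
tool_rot: [[-0.997, 0.083, -0.0], [0.083, 0.997, 0.0], [0.0, 0.0, -1.0]]
ft_force: [-3.4, 0.6, 1.1]
grip_width: 0.0002
```

>>> jog_arm(
  travel=[
    [0.001,0,0],
    [0.001,0,0],
    [0,0,0],
  ],
  dr=[
    [0,0,0],
    [0,0,0],
    [0,0,0],
  ],
)

```text
time_s: 26.8
position: [0.6346, -0.037, 0.1353]
tool_rot: [[-0.997, 0.083, 0.001], [0.083, 0.997, 0.0], [-0.001, 0.0, -1.0]]
ft_force: [0.1, 1.1, -0.0]
grip_width: -0.0001
```

```bash
python3 - <<'E'
from h import *
g=get_image("side");save(g,"side10.png",(240,130,470,310),3.4)
E
```

```text
(no output)
```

View pics/side10.png

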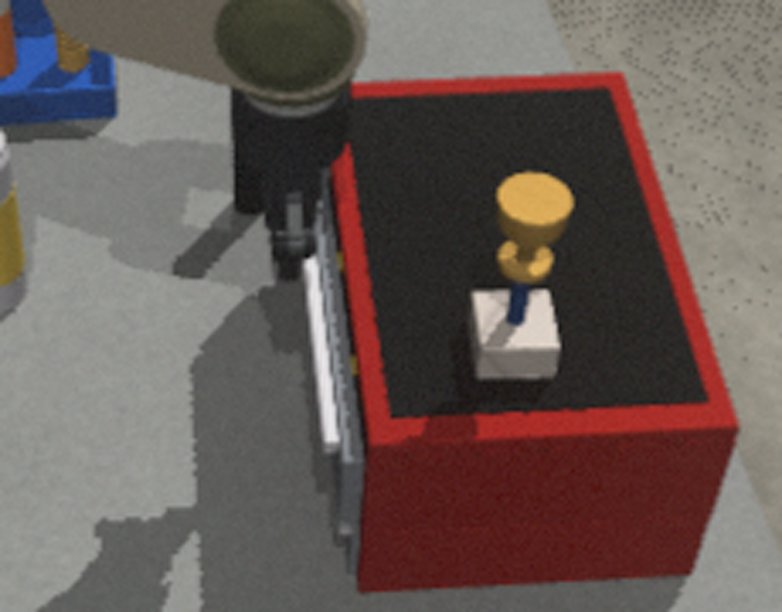

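The force fell to zero, which suggests the catch took the drawer. I'll feel for the hard stop gently.

>>> jog_arm(
  travel=[
    [0.001,0,0],
    [0.001,0,0],
    [0,0,0],
  ],
  dr=[
    [0,0,0],
    [0,0,0],
    [0,0,0],
  ],
)

```text
time_s: 27.1
position: [0.6364, -0.037, 0.1354]
tool_rot: [[-0.997, 0.083, 0.001], [0.083, 0.997, 0.0], [-0.001, 0.0, -1.0]]
ft_force: [-0.5, 0.1, 1.5]
grip_width: 0.0003
```

>>> jog_arm(
  travel=[
    [0.001,0,0],
    [0,0,0],
  ],
  dr=[
    [0,0,0],
    [0,0,0],
  ],
)

```text
time_s: 27.27
position: [0.6366, -0.0369, 0.1353]
tool_rot: [[-0.997, 0.083, -0.001], [0.083, 0.997, 0.0], [0.001, 0.0, -1.0]]
ft_force: [-4.7, -0.2, 2.0]
grip_width: -0.0002
```

>>> jog_arm(
  travel=[
    [0.001,0,0],
    [0,0,0],
  ],
  dr=[
    [0,0,0],
    [0,0,0],
  ],
)

```text
time_s: 27.43
position: [0.6366, -0.0369, 0.1353]
tool_rot: [[-0.997, 0.083, -0.004], [0.083, 0.997, 0.0], [0.004, -0.0, -1.0]]
ft_force: [-9.1, -0.4, 3.7]
grip_width: -0.0001
```

There is a hard stop at x=0.6366: the force rises without any motion, and the position agrees with the computed home. Backing off.

>>> jog_arm(
  travel=[
    [-0.003,0,0],
    [-0.005,0,0],
    [-0.01,0.001,0],
    [-0.015,0.001,0],
    [-0.015,0.001,0],
    [-0.015,0.001,0.005],
    [-0.01,0,0.015],
    [-0.01,0,0.025],
    [-0.005,0,0.025],
    [0,0,0.025],
    [0,0,0.02],
    [0,0,0.01],
    [0,0,0],
    [0,0,0],
  ],
  dr=[
    [0,0,0],
    [0,0,0],
    [0,0,0],
    [0,0,0],
    [0,0,0],
    [0,0,0],
    [0,0,0],
    [0,0,0],
    [0,0,0],
    [0,0,0],
    [0,0,0],
    [0,0,0],
    [0,0,0],
    [0,0,0],
  ],
)

```text
time_s: 28.6
position: [0.5499, -0.033, 0.2602]
tool_rot: [[-0.997, 0.083, 0.001], [0.083, 0.997, -0.0], [-0.001, -0.0, -1.0]]
ft_force: [-0.1, -0.6, -0.4]
grip_width: 0.0001
```

```bash
python3 - <<'E'
from h import *
for n in["wrist","side","scene"]: save(get_image(n),n+"11.png")
g=get_image("wrist");E=0
E
```

```text
(no output)
```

View pics/wrist11.png

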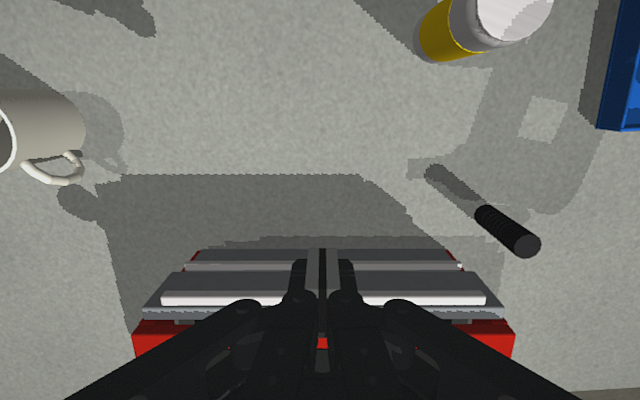

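View pics/side11.png

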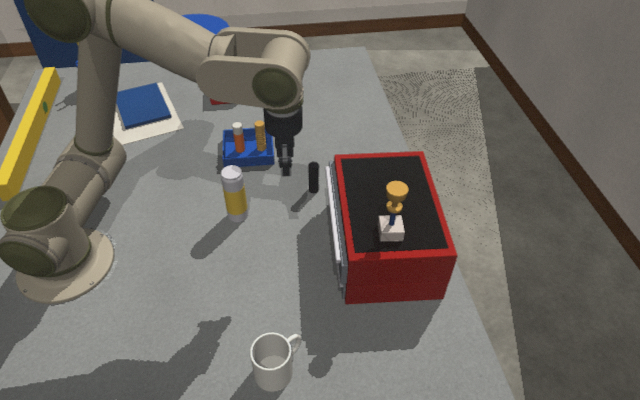

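View pics/scene11.png

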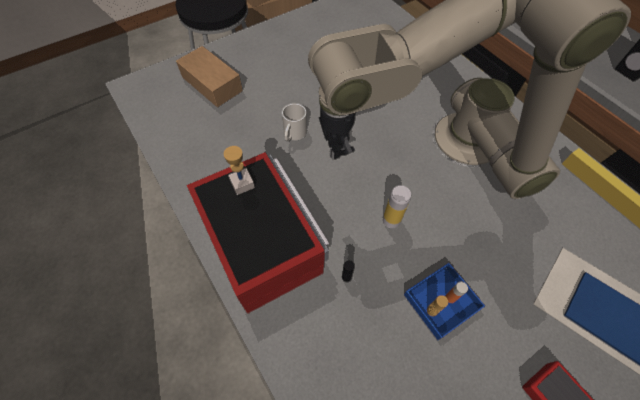

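The drawer is shut with its lip along (162–486, 298) in the wrist view. Both odd parts stand in the tray, and the mug, spray can and trophy are unmoved. I'll check the lip position once more and hand in.

```bash
python3 - <<'E'
from h import *
from rig import close_job
g=get_image("wrist")
print(ray(g,165,293,.144),ray(g,484,293,.144))
s=observe();print(s["ft_force"],s["time_s"])
print(close_job())
E
```

```text
[ 0.63043815 -0.1825372   0.144     ] [0.65448133 0.10516457 0.144     ]
[-0.49424295  0.34779324 -0.69710187] 28.85
the job is handed in; nothing more can be done
None
```

The job is handed in at 28.85 s, well inside the 72 s limit. The brass fitting and the orange glue stick stand in the blue tray, and the drawer is shut past its catch.

- **Drawer:** I pushed it slowly on the lip. The measured force peaked near 6 N before the catch and then fell to zero. A gentle second push met a hard stop at x = 0.6366, where 9 N gave no movement. After the arm backed off, the lip's face measured about x = 0.644. The computed home position is 0.647, so they agree within the calibration.
- **Bystanders:** The mug, spray can, trophy and black decoy look unmoved in the last pictures.
- **Not checked:** I couldn't see the sockets once the drawer was shut. All four were upright before the push, and the two still visible half-way in were upright too. The whole push was slow.
- **Disagreement:** The two views of the tray differed by about 6 mm along x. Both parts still went down inside its walls.

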